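# Part a press-fit bearing cover from its gear housing with a wedge

## Task

The bearing cover of the gear housing is stuck on its press fit. Take the wedge out of its stand and work it edge first down into the seam at the two notches by turns, a little at a time and pressing gently (never more than 14 N on either lip of the seam), so that neither side of the cover ever gets more than 3 mm ahead of the other, until both sides stand at least 5 mm open. Then put the wedge back fully down in its stand and let go; touch the housing and cover with nothing but the wedge and leave the other things where they are.

Things in the scene. Friction and masses are not known exactly. Their poses are not given: they have to be found in the camera images.
- housing: Fixed grey gear housing on an aluminium foot plate 116 x 130 mm, 62 mm tall. Origin on the table top, in the seam plane, midway between the two notches. z up; y runs along the seam towards the left notch; the cover sits on its -x side and comes off towards -x. The seam plane is x = 0.
- notch_left (a point): Middle of the mouth of the left (+y) notch, 62 mm above the table at the lip tops, 40 mm from the housing's middle; 20 mm long along the seam. Two level steel round bars of 3 mm radius along the seam are its lips, axes 59 mm up: the housing's at x = +4 mm (housing frame), the cover's at x = -4 mm when shut. So the slot is 2 mm wide plus the opening, and free for 48 mm below.
- notch_right (a point): The same for the right (-y) notch. The lip ends are round: enter within 4 mm of a notch's middle along the seam. The lips are hard: a wedge forced off the slot's middle soon presses too hard on a lip, so it must give way in x to the side force; as it goes in, its middle moves towards the cover by half the opening.
- cover: Aluminium bearing cover, a plate 106 x 12 mm, 62 mm tall, with a round boss outside; its frame is the housing's when shut. Friction holds it: a push of about 6 N in -x at a notch moves it, more if fast, and it stays. Prying at one notch swings it about the other, so only that side opens. At the start either side may be up to 1.6 mm open. 3 mm crooked = x axes 0.0375 rad apart.
- seam_left (a point): Point of the cover at the left notch; its -x coordinate in the housing frame is the opening of the left side (0 when shut).
- seam_right (a point): The same at the right notch.
- wedge: Upright steel wedge, 86 mm tall, 130 g, in the stand; origin mid lower edge, z up. Blade tapers in x, alike on both sides: 1.5 mm thick at the edge, 0.3 mm more per mm up, to 12.3 mm at 36 mm up; 18 mm wide in y. Then a collar 30 x 30 mm to 42 mm up and a handle to 86 mm up, 20 mm thick in x, 22 mm in y, gripped best across x. In a notch its x lies along the housing's; half a turn is alike.
- stand: Fixed wooden block 70 x 70 x 46 mm, origin under its middle on the table. A pocket through its middle, 16.5 mm along x and 23 mm along y, takes the blade; the wedge is home when its collar lies on the block: its origin then is 10 mm above the table over the stand's origin, axes alike (or half a turn round).
- fuse_box: Loose grey box 57 x 74 x 25 mm, to be left alone. Origin under its middle.
- weight_0: Loose flat slotted brass weight, 33 mm across, 10 mm tall, to be left alone. Origin under its middle.
- cap_nut: Loose black cap nut, 24 mm across, 17 mm tall, to be left alone. Origin under its middle.
- eraser: Loose eraser 20 x 42 x 12 mm, to be left alone. Origin under its middle.
There are look-alikes about, which are no part of the job. Of the things that look like the stand, take the one that is nearest to the robot's base at the start.

How it is judged:
By the outcome, as a careful person would: the job done as asked, in the order asked, and still so for the second after the job is handed in, with the robot touching nothing.
It also fails if it takes over 72 s, if anything falls off the work surface, if the arm or the gripper's body presses on something with over 40 N, if the wrist force passes 120 N, or if a joint passes its speed limit or range.

## Robot

A 6-joint arm with a two-finger parallel gripper is mounted at the origin on a cart in front of the work surface, level with it; the furniture and walls round the work are solid. World frame = base frame: x ahead of the robot, y to its left, z up, the work surface at z = 0. Lengths are in mm, angles in rad, forces in N, time in s.
With the tool pointing down it reaches from about 350 to 975 mm from the base axis. Payload 7.1 kg.
Tool frame: the origin (TCP) lies at the very end of the fingers, on their centre line; the grasp point (between the pads) lies 19 mm behind it; z points along the fingers, y is the direction in which the jaws open and shut (so a half turn about z gives the same grasp; the last joint's range is limited). The gripper opens to 88 mm and grips with 3 to 60 N. Pads are 20 mm wide; open, the fingers measure 115 mm over their backs; the gripper's body (75 mm by 178 mm) begins 61 mm behind the grasp point.
Start: joints at [1.33, 0.423, 1.63, -0, 1.089, -0.019], TCP at [137.46, 609.68, 222.675] pointing down, gripper open.
Joint ranges: [-3, 3], [-0.9, 2.11], [0.09, 2.58], [-1.31, 4.45], [0.11, 2.69], [-2.54, 2.54]. Speed limits (rad/s): [2.39, 2.39, 3.01, 3.14, 3.14, 3.14].

## Interface

Orientations are given as a rotation vector (axis times angle).
In Python, from workcell import * gives the robot as it stands.
- The arm moves only by the tool play_rows, never from a script. Its argument "plan" is text: rows parted by semicolons, each of 7 numbers parted by spaces: the finger opening in cm, from 0 to 8.78, then the shift along the tool's x, y, z in cm, then the turn, a rotation vector about the tool's x, y, z in degrees. A call has 1 to 20 rows; each row shifts and turns the commanded pose from where the row before left it, along the tool's axes as they then stand; what a row does not reach is not made up. A row lasts 1/8 s, in which the tool goes at most 62.5 mm and 10.7 degrees, less where a joint would pass 70% of its speed; a pose out of reach is approached as far as the arm can. A call is refused whole if a number of a shift passes 6.25 or a number of a turn 10.7, either way. A call with a gripper value outside its range is refused whole. The fingers move at their own pace and stop on an object; the grip force is fixed at half the most. Time passes only in rows, so rows that do not move let the fingers close. It gives the time, the measured TCP pose, the force and the opening at its end, in the units of the state.
- get_obs(): the state, without advancing time (a new reading comes with each control period).
- get_image(name): name is "scene" or "side" or "wrist"; returns a dict with "pixels" (480x640x3 uint8, red, green, blue), "range_z" (480x640 float32, mm along the optical axis (not along the pixel's ray), 0 where there is no reading), "fx", "fy", "cx", "cy" (pixels), "eye" and "attitude" of the camera in the world. Camera axes: x right, y down, z forward; pixel columns grow to the right and rows downward; lengths in mm; the calibration is good to about 2 mm. A picture is of the moment at which its call begins.
- close_job(): hands the job in, once; it reports no verdict.
The state is a dict: "t": time; "qpos": joint angles; "qvel": joint speeds; "joint_torque": joint torques, N m; "ee_pos": TCP position; "orientation": TCP orientation; "ft_force": force on the tool from outside, world axes, zero at the start; "moment": the same for the moment, N m; "width": finger opening in mm.
Only numpy, scipy, OpenCV 4.12 (cv2) and the standard library are available. Lean on these libraries where they do the work, as an engineer would, in place of code of your own. Each camera call takes 0.05 s, during which the arm holds its last target. There are 200 camera calls.

## Working session

There is one attempt and no reset: what is moved stays moved. The work goes in short steps, Python scripts to look and compute and a tool call to move; the robot and the scene stay as the last step left them, time stands still between calls to the robot, and variables do not carry over. Pictures are saved under pics/ and viewed, about 8 in all and at most 12, crops included, and the job is handed in when it is done.

Besides the shell and the picture viewer there is one more tool, called after ">>>" as name(argument=value, ...) on one line, values as JSON. play_rows: Moves the arm, as the interface text tells. Its arguments: {"type":"object","properties":{"plan":{"type":"string"}},"required":["plan"]}

```bash
mkdir -p pics; ls
cat > h.py <<'E'
from workcell import *
import numpy as np, cv2
from scipy.spatial.transform import Rotation as R
np.set_printoptions(precision=2,suppress=True)
def save(name,fn):
    im=get_image(name); cv2.imwrite('pics/'+fn+'.png',im['pixels'][:,:,::-1]); np.savez('pics/'+fn+'.npz',**im); return im
def att(im):
    a=np.array(im['attitude'],float)
    return a if a.shape==(3,3) else R.from_rotvec(a).as_matrix()
def cloud(im):
    v,u=np.mgrid[:480,:640]; z=im['range_z']
    p=np.stack([(u-im['cx'])/im['fx']*z,(v-im['cy'])/im['fy']*z,z],-1)
    return p@att(im).T+np.array(im['eye'])
def ray(im,u,v,h):
    d=att(im)@np.array([(u-im['cx'])/im['fx'],(v-im['cy'])/im['fy'],1]); e=np.array(im['eye'])
    return e+d*(h-e[2])/d[2]
E
python3 - <<'E'
from h import *
print(get_obs())
for n in ('scene','side','wrist'):
    im=save(n,n+'0'); print(n,im['eye'],im['attitude'],im['fx'],im['cx'],im['cy'])
E
```

```text
pics
{'t': 0.0, 'qpos': array([ 1.33,  0.42,  1.63, -0.  ,  1.09, -0.02]), 'qvel': array([-0.,  0.,  0., -0., -0.,  0.]), 'joint_torque': array([  0.  , -54.46, -27.37,   0.06,   0.02,  -0.  ]), 'ee_pos': array([137.33, 609.13, 221.91]), 'orientation': array([-0.35, -3.12,  0.  ]), 'ft_force': array([-0.31, -0.12,  0.11]), 'moment': array([-0.05, -0.01,  0.03]), 'width': 87.57131917737206}
scene [-208.62 -697.66  751.99] [-2.02  0.86 -0.43] 606.7712491174249 319.8461123582754 233.2743539811887
side [550.55 910.91 885.61] [-0.05 -2.88  1.25] 571.0751718364529 320.07798932992625 238.95004366966864
wrist [ 65.54 624.99 384.74] [2.28 1.82 0.25] 403.3399459890415 319.20772659610543 243.5820579402767
```

View pics/scene0.png

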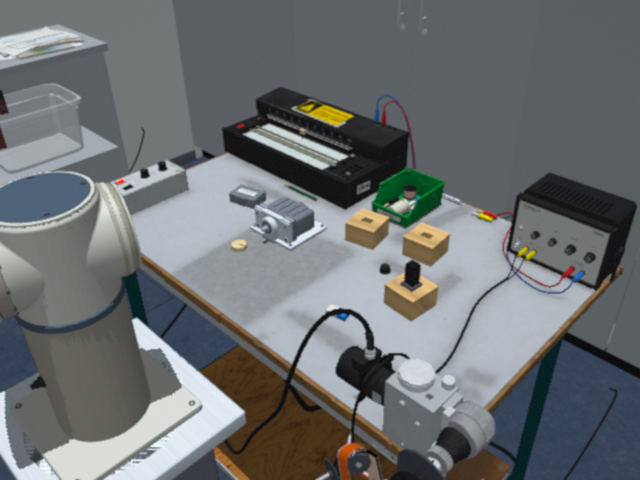

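View pics/side0.png

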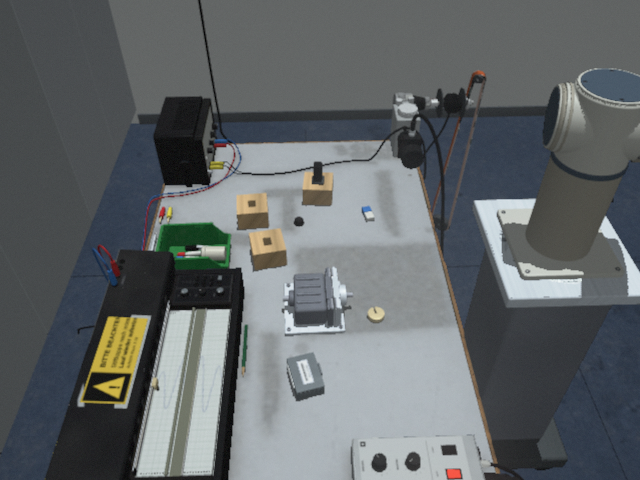

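The scene view shows the wedge in the stand at (412,290) and two empty look-alikes at (367,228) and (426,242). The housing is at (285,222). In the side view they are at (318,185), (253,210), (268,248) and (318,300).

```bash
cat > m.py <<'E'
from h import *
for n in ('side0','scene0'):
    im=dict(np.load(f'pics/{n}.npz')); P=cloud(im); ok=im['range_z']>0
    px=im['pixels'].astype(int); hsv=cv2.cvtColor(im['pixels'],cv2.COLOR_RGB2HSV)
    X,Y,Z=P[...,0],P[...,1],P[...,2]
    on=ok&(X>250)&(X<1000)&(abs(Y)<450)
    top=on&(Z>40)&(Z<52)&(hsv[...,1]>70)&(hsv[...,0]>8)&(hsv[...,0]<25)
    k,l,s,c=cv2.connectedComponentsWithStats(top.astype(np.uint8))
    print(n)
    for i in range(1,k):
        if s[i,4]<80: continue
        q=P[l==i]; r=cv2.minAreaRect(q[:,:2].astype(np.float32)); print('stand',c[i],s[i,4],r,q[:,2].mean(),np.hypot(*r[0]))
    a=on&(Z>85)&(Z<105)&(X<750); k,l,s,c=cv2.connectedComponentsWithStats(a.astype(np.uint8))
    for i in range(1,k):
        if s[i,4]>20: q=P[l==i]; print('tall',c[i],s[i,4],np.median(q,0),cv2.minAreaRect(q[:,:2].astype(np.float32)))
    a=on&(Z>50)&(Z<70)&(hsv[...,1]<70)&(X<800); k,l,s,c=cv2.connectedComponentsWithStats(a.astype(np.uint8))
    for i in range(1,k):
        if s[i,4]>150: q=P[l==i]; print('house',c[i],s[i,4],np.median(q,0),cv2.minAreaRect(q[:,:2].astype(np.float32)))
    a=on&(Z>4)&(Z<130)&(X<900); k,l,s,c=cv2.connectedComponentsWithStats(a.astype(np.uint8))
    for i in range(1,k):
        if s[i,4]>40: q=P[l==i]; print('blob',c[i],s[i,4],np.median(q,0),q.max(0))
E
python3 m.py
```

```text
side0
stand [317.15 183.3 ] 379 ((527.6124267578125, -186.2823486328125), (71.3415298461914, 66.82213592529297), 87.32365417480469) 47.92235640914248 559.5319349969443
stand [251.3 204.7] 584 ((680.2759399414062, -107.50968933105469), (68.17095947265625, 73.4356689453125), 4.2392802238464355) 47.88691988362916 688.7188742609162
stand [266.76 242.73] 738 ((641.0275268554688, 20.93511962890625), (67.90081024169922, 73.90462493896484), 10.987518310546875) 47.62496104164224 641.3692925455001
tall [398.58 122.1 ] 77 [ 320.14 -346.55   99.72] ((304.3226623535156, -380.1409912109375), (35.76680374145508, 85.86283874511719), 1.2489670515060425)
tall [417.46 128.09] 35 [ 266.95 -340.27   96.99] ((270.9211730957031, -320.6430358886719), (51.9276008605957, 10.766369819641113), 79.09074401855469)
tall [411.07 143.25] 288 [ 294.41 -269.78   92.39] ((291.46282958984375, -290.0845031738281), (105.72441101074219, 57.17783737182617), 77.9623794555664)
tall [391.36 133.55] 22 [ 336.27 -312.41   96.84] ((336.58013916015625, -312.32342529296875), (8.828155517578125, 21.292219161987305), 78.3532028198242
[... 4063 characters left out ...]
  70.16] [ 899.72 -196.38  129.99]
blob [485.23 215.14] 105 [ 882.87 -129.71    7.14] [899.67 -98.42  11.48]
blob [425.17 242.96] 1362 [ 663.11 -119.28   40.18] [720.97 -72.97  48.35]
blob [238.04 244.4 ] 124 [421.94 192.99   8.65] [439.55 213.91  12.36]
blob [410.27 291.58] 1940 [ 515.22 -199.15   43.28] [ 564.3  -150.11   97.79]
blob [384.6 267.6] 75 [570.41 -92.77  11.78] [581.67 -81.22  16.7 ]
blob [486.12 292.8 ] 41 [ 647.69 -279.56    5.02] [ 686.59 -276.46    7.42]
blob [330.65 307.5 ] 54 [408.96 -96.16   9.77] [419.97 -85.95  13.05]
blob [341.63 315.93] 41 [ 406.42 -126.87    8.28] [ 418.23 -113.68   11.76]
blob [401.25 397.4 ] 7095 [ 268.5  -371.21   88.5 ] [ 438.46 -241.86  129.99]
```

```bash
python3 -c "
import cv2
a=cv2.imread('pics/side0.png')[255:345,270:390]; b=cv2.imread('pics/scene0.png')[190:260,230:350]
a=cv2.resize(a,(640,480),interpolation=2);cv2.imwrite('pics/c0.png',a)"
```

```text
(no output)
```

View pics/c0.png

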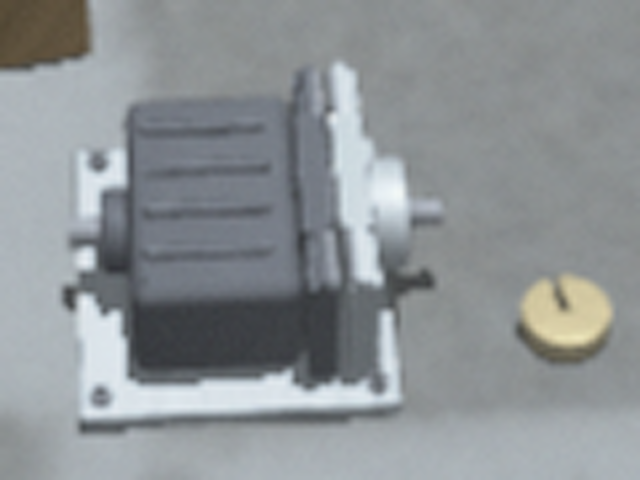

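The crop shows the seam as the dark gap strip at about (318,200) in it, with notch bars at (318,90) and (325,255). The cover is on the right, the robot side. The wedge's stand, at about (527,-188), is the nearest one. Next I'll swing over to the housing with the jaws across x, on the way to the wedge.

>>> play_rows(plan="8.7 -4.25 -3.8 -0.25 0 0 0;8.7 -4.25 -3.8 -0.25 0 0 0;8.7 -4.25 -3.8 -0.25 0 0 0;8.7 -4.25 -3.8 -0.25 0 0 0;8.7 -4.25 -3.8 -0.25 0 0 0;8.7 -4.25 -3.8 -0.25 0 0 0;8.7 -4.25 -3.8 -0.25 0 0 0;8.7 -4.25 -3.8 -0.25 0 0 0;8.7 -4.25 -3.8 -0.25 0 0 0;8.7 -4.25 -3.8 -0.25 0 0 0;8.7 -4.25 -3.8 -0.25 0 0 0;8.7 0 0 0 0 0 10;8.7 0 0 0 0 0 10;8.7 0 0 0 0 0 10;8.7 0 0 0 0 0 10;8.7 0 0 0 0 0 10;8.7 0 0 0 0 0 10;8.7 0 0 0 0 0 10;8.7 0 0 0 0 0 9")

```text
t: 2.52
ee_pos: [501.3, 99.0, 249.9]
orientation: [-2.26, -2.182, 0.001]
ft_force: [0.4, 0.0, 0.3]
width: 87.0
```

```bash
cat >> h.py <<'E'
def pose():
    o=get_obs(); return np.array(o['ee_pos']),R.from_rotvec(o['orientation']).as_matrix(),o
def plan(x,y,z,yaw=None):
    p,M,o=pose(); d=M.T@(np.array([x,y,z])-p)/10
    print('at',p,'tool y yaw',np.degrees(np.arctan2(M[1,1],M[0,1])),'tilt',M[:,2],'F',o['ft_force'],'w',o['width'],'t',o['t'])
    print('shift cm',d,'' if yaw is None else 'turn z %.2f'%(np.degrees(np.arctan2(M[1,1],M[0,1]))-yaw))
E
python3 - <<'E'
from h import *
plan(527,-188,180,-2.5)
im=save('wrist','w1'); print(im['eye'],att(im))
E
```

```text
at [501.33  99.04 249.95] tool y yaw -2.015551978100625 tilt [-0. -0. -1.] F [0.35 0.04 0.29] w 86.96619197736158 t 2.525
shift cm [-28.6    3.58   7.  ] turn z 0.48
[502.86 171.14 412.71] [[ 1.   -0.03 -0.01]
 [-0.04 -0.96 -0.26]
 [-0.    0.26 -0.96]]
```

View pics/w1.png

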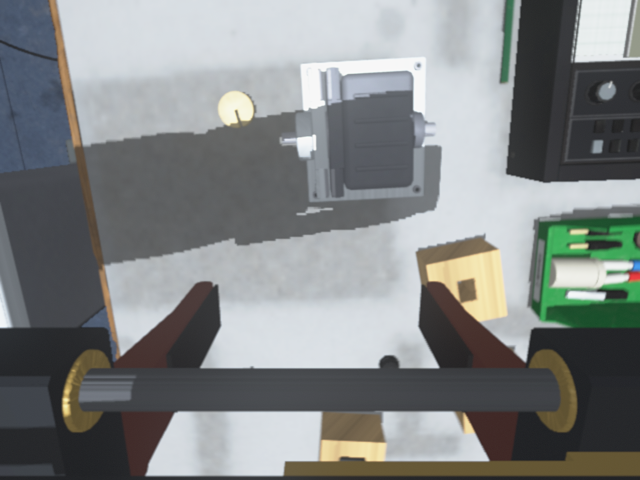

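The wrist view shows the housing at about (365,130). The seam and notch strip is at column ~335 and the cover is left of it. The wedge's stand is at the bottom, at about (352,440). I'll work out the yaw later and go over the stand now.

>>> play_rows(plan="8.7 -4.77 0.6 1 0 0 1;8.7 -4.77 0.6 1 0 0 0;8.7 -4.77 0.6 1 0 0 0;8.7 -4.77 0.6 1 0 0 0;8.7 -4.77 0.6 1 0 0 0;8.7 -4.77 0.6 1 0 0 0;8.7 0 0 0 0 0 0")

```text
t: 3.45
ee_pos: [524.4, -191.0, 189.2]
orientation: [-2.274, -2.166, 0.001]
ft_force: [1.5, 1.0, -1.4]
width: 86.9
```

Run:
```python
from h import *
plan(527,-188,57,-3)
im=save('wrist','w2'); P=cloud(im); hsv=cv2.cvtColor(im['pixels'],cv2.COLOR_RGB2HSV)
Z=P[...,2]; print('bar/top', )
m=((Z>38)&(Z<54)&(hsv[...,1]>70)&(hsv[...,0]>8)&(hsv[...,0]<25)).astype(np.uint8)
m=cv2.morphologyEx(m,cv2.MORPH_OPEN,np.ones((3,3)))
k,l,s,c=cv2.connectedComponentsWithStats(m)
for i in range(1,k):
    if s[i,4]>1500:
        v,u=np.nonzero(l==i); q=np.array([ray(im,a,b,46)[:2] for a,b in zip(u,v)],np.float32); print('stand',c[i],s[i,4],cv2.minAreaRect(q),np.median(Z[l==i]))
m=((Z>88)&(Z<102)).astype(np.uint8); k,l,s,c=cv2.connectedComponentsWithStats(m)
for i in range(1,k):
    if s[i,4]>300:
        v,u=np.nonzero(l==i); q=np.array([ray(im,a,b,96)[:2] for a,b in zip(u,v)],np.float32); print('handle',c[i],s[i,4],cv2.minAreaRect(q),np.median(Z[l==i]))
# foot plate + seam from w1
im=dict(np.load('pics/w1.npz')); P=cloud(im); Z=P[...,2]; X=P[...,0];Y=P[...,1]
a=(X>440)&(X<620)&(Y>80)&(Y<250)
m=(a&(Z>4)).astype(np.uint8); k,l,s,c=cv2.connectedComponentsWithStats(m)
for i in range(1,k):
    if s[i,4]>3000: print('all',s[i],cv2.minAreaRect(np.argwhere(l==i)[:,::-1].astype(np.float32)))
for y in range(100,241,10):
    r=a&(abs(Y-y)<1.5)&(Z>20)&(X<560); xs=X[r];zs=Z[r]; o=np.argsort(xs)
    print(y,' '.join(f'{x:.0f}:{z:.0f}' for x,z in zip(xs[o],zs[o]) )[:400])
```

```text
at [ 524.42 -190.98  189.24] tool y yaw -2.7905926723471595 tilt [-0.  0. -1.] F [ 1.45  1.01 -1.41] w 86.88151531200882 t 3.45
shift cm [ 0.31  0.26 13.22] turn z 0.21
bar/top
stand [531.67 105.57] 9532 ((679.8439331054688, -109.20182037353516), (72.93426513671875, 69.04768371582031), 4.777098655700684) 46.64834011810959
stand [323.87 219.34] 5881 ((527.0535888671875, -187.34341430664062), (70.24969482421875, 68.99028015136719), 85.1541976928711) 46.63882761967335
handle [324.88 239.79] 998 ((527.1775512695312, -186.9712677001953), (23.116987228393555, 19.708471298217773), 86.8140640258789) 96.27082733198209
all [  281    56   155   146 17445] ((357.99810791015625, 129.4688720703125), (139.41546630859375, 154.5110321044922), 86.42366790771484)
all [    0   281   640   199 73459] ((319.49993896484375, 379.99993896484375), (638.9998779296875, 197.99996948242188), 0.0)
100 454:331 455:336 455:319 455:318 455:328 455:339 455:322 455:320 455:320 455:340 455:328 455:331 455:339 455:341 455:327 455:320 455:335 455:333 455:332 455:334 455:335 455:323 455:334 455:326 455:323 455:335 455:338 
[... 4353 characters left out ...]
7:61 497:60 497:59 497:59 498:59 498:63 498:62 498:63 499:62 499:64 499:63 499:61 500:63 500:62 500:63 500:62 501:62 501:62 501:62 501:62 501:63 501:63 502:63 502:62 502:62 502:61 502:62 502:63 503:63 503:63 503:64 504:61 504:63 504:61 505:63 505:63 505:62 505:62 506:61 506:61 506:61 5
220 495:58 495:59 495:59 495:59 495:59 496:59 496:61 496:60 496:60 497:60 497:59 497:61 497:61 498:60 498:58 498:63 498:62 499:62 499:63 499:63 499:62 499:63 499:63 500:63 500:63 500:61 500:62 500:63 500:62 501:63 501:62 501:63 501:64 502:63 502:63 502:62 502:62 503:63 503:61 503:64 503:63 503:61 504:61 504:62 504:62 504:61 505:62 505:62 505:60 509:60 509:61 509:58 509:59 510:61 510:62 510:61 511:62 5
230 
240
```

View pics/w2.png

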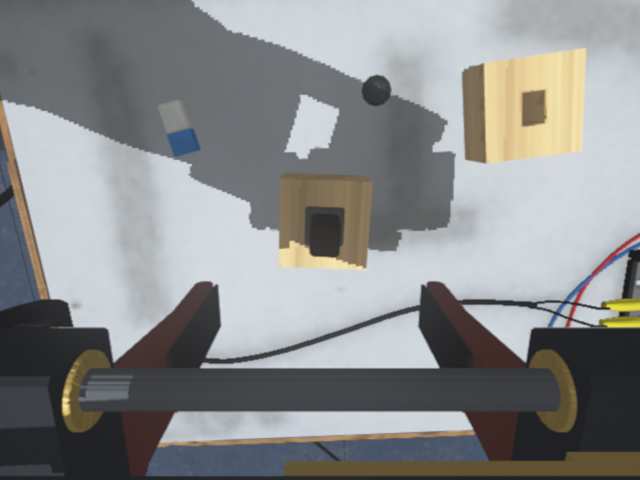

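The close view shows the wedge handle at (325,235) in its stand, with its centre at (527,-187.3) from the ray cast. The sizes match the given ones and the yaw is about -3.5°. Next: descend and grip.

>>> play_rows(plan="8.7 0.36 0.27 3.2 0 0 0.7;8.7 0 0 5 0 0 0;8.7 0 0 4 0 0 0;8.7 0 0 1 0 0 0;8.7 0 0 0 0 0 0;1 0 0 0 0 0 0;1 0 0 0 0 0 0;1 0 0 0 0 0 0;1 0 0 0 0 0 0;1 0 0 0 0 0 0;1 0 0 0 0 0 0")

```text
t: 4.88
ee_pos: [527.7, -185.0, 58.2]
orientation: [-2.287, -2.154, 0.0]
ft_force: [-0.1, 0.2, 0.8]
width: 30.7
```

Run:
```python
from h import *
plan(527,-187.3,57,-3.5)
im=dict(np.load('pics/w1.npz')); P=cloud(im); X,Y,Z=P[...,0],P[...,1],P[...,2]
# foot-plate edges by colour, plane z~8
g=im['pixels'][50:210,270:440].copy(); cv2.imwrite('pics/c1.png',cv2.resize(g[:,:,::-1],None,fx=3.7,fy=3.7,interpolation=2))
a=(X>440)&(X<620)&(Y>100)&(Y<245)
# top face of cover plate front edge & ribs: per-row fit of left edge z>58 away from bars, and housing body edge
b=(a&(Z>58)&(Z<66))
```

```text
at [ 527.66 -184.99   58.16] tool y yaw -3.410837892902012 tilt [-0.  0. -1.] F [-0.11  0.17  0.81] w 30.690733129131328 t 4.875
shift cm [-0.23 -0.05  0.12] turn z 0.09
```

View pics/c1.png

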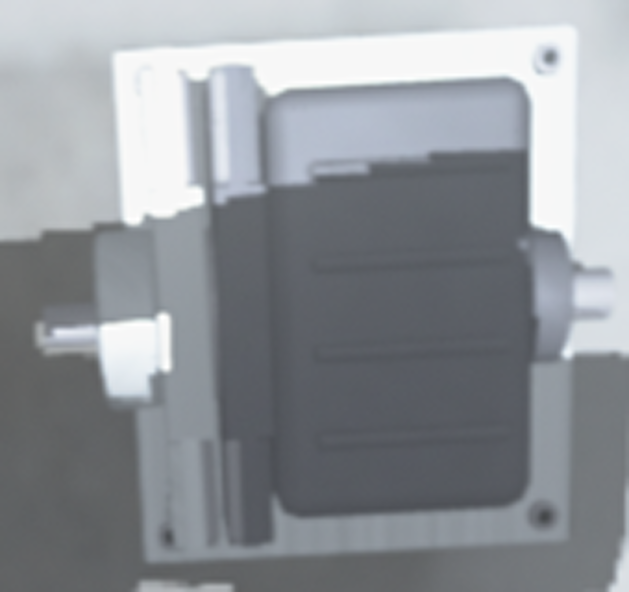

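The crop shows the seam line from (213,190) to (218,430), with slots at about (206,125) at the left (+y) notch and (220,490) at the right one. The fingers are still closing, so I'll wait and get the housing pose from the plate corners.

>>> play_rows(plan="1 0 0 0 0 0 0;1 0 0 0 0 0 0;1 0 0 0 0 0 0;1 0 0 0 0 0 0")

```text
t: 5.38
ee_pos: [527.7, -185.0, 58.1]
orientation: [-2.286, -2.154, 0.0]
ft_force: [0.1, 0.1, -0.9]
width: 19.7
```

Run:
```python
from h import *
plan(527,-187.3,57,-3.5)
im=dict(np.load('pics/w1.npz'))
c=lambda x,y,h: ray(im,270+x/3.7-.36,50+y/3.7-.36,h)
yaw=lambda d: np.degrees(np.arctan2(d[1],d[0]))
for h in (6,8,10):
    q=[c(*p,h) for p in ((115,50),(577,27),(568,542),(148,560))]
    print(h,[x[:2] for x in q],'edges',[np.linalg.norm(q[i]-q[(i+1)%4]) for i in range(4)],'yaws',yaw(q[1]-q[0]),yaw(q[0]-q[3])-90,yaw(q[1]-q[2])-90,yaw(q[2]-q[3]))
for p in ((206,125),(220,490),(213,200),(218,430)): print(p,c(*p,61))
print('rib',yaw(c(505,257,68)-c(320,265,68)),yaw(c(500,437,68)-c(322,440,68)))
```

```text
at [ 527.65 -184.96   58.13] tool y yaw -3.4064035361981166 tilt [-0.  0. -1.] F [ 0.08  0.09 -0.89] w 19.703753874714725 t 5.375
shift cm [-0.24 -0.05  0.11] turn z 0.09
6 [array([487.73, 234.28]), array([603.75, 235.42]), array([605.67, 105.56]), array([490.56, 104.72])] edges [np.float64(116.02472477008342), np.float64(129.88166382678546), np.float64(115.11292817479443), np.float64(129.58656861349158)] yaws 0.5664275196106868 1.2542670388640147 0.8502847707243717 0.4156935190999523
8 [array([487.8 , 233.97]), array([603.25, 235.11]), array([605.17, 105.88]), array([490.62, 105.05])] edges [np.float64(115.45417646636461), np.float64(129.2429744170292), np.float64(114.54686360505404), np.float64(128.94933032610354)] yaws 0.5664275196106909 1.2542670388639863 0.8502847707243717 0.41569351909995217
10 [array([487.88, 233.66]), array([602.75, 234.79]), array([604.66, 106.2 ]), array([490.68, 105.38])] edges [np.float64(114.88362816264588), np.float64(128.60428500727284), np.float64(113.9807990353135), np.float64(128.31209203871543)] yaws 0.5664275196106806 1.2542670388640147 0.8502847707243433 0.41569351909995267
(206, 125) [509.08 209.77  61.  ]
(220, 490) [509.8  129.63  61.  ]
(213, 200) [510.14 194.07  61.  ]
(218, 430) [509.75 143.51  61.  ]
rib 0.31152166702544865 -1.1056370892350227
```

Gripped at 19.7 mm, against the handle's 20 mm. The plate comes out 116.0 x 129.9 mm, as given. Housing yaw is about 0.7° and the notches are at about (509.1,209.8) and (509.8,129.6), 80 mm apart. I'll lift and go beside the right notch for one close look that also shows the wedge.

>>> play_rows(plan="1 0 0 -0.5 0 0 0;1 0 0 -2 0 0 0;1 0 0 -4 0 0 0;1 0 0 -4.5 0 0 0;1 0 0 0 0 0 -4;1 4.6 -0.25 0 0 0 0;1 4.6 -0.25 0 0 0 0;1 4.6 -0.25 0 0 0 0;1 4.6 -0.25 0 0 0 0;1 4.6 -0.25 0 0 0 0;1 4.5 -0.25 1.5 0 0 0;1 0 0 2.2 0 0 0;1 0 0 0 0 0 0;1 0 0 0 0 0 0")

```text
t: 7.12
ee_pos: [510.2, 89.6, 131.8]
orientation: [2.21, 2.232, 0.001]
ft_force: [0.6, -0.4, -0.4]
width: 19.4
```

Run:
```python
from h import *
plan(509,131.7,110,0.6)
im=save('wrist','w3'); print(im['eye'])
for (x,y,z) in ((509,209.8,62),(509.8,129.6,62),tuple(pose()[0]+np.array([0,-2,-48]))):
    d=att(im).T@(np.array([x,y,z])-im['eye']); print(im['fx']*d[0]/d[2]+im['cx'],im['fy']*d[1]/d[2]+im['cy'])
g=im['pixels'][20:320,220:420]; cv2.imwrite('pics/c3.png',cv2.resize(g[:,:,::-1],(400,600),interpolation=2))
g=cv2.resize(im['pixels'][20:320,220:420][:,:,::-1],(800,1200),interpolation=2)
cv2.imwrite('pics/c3.png',np.hstack([g[:600,200:600],g[600:,200:600]]))
```

```text
at [510.18  89.57 131.79] tool y yaw 0.5604058952351467 tilt [ 0.  0. -1.] F [ 0.64 -0.39 -0.41] w 19.445719010172876 t 7.125
shift cm [ 4.21 -0.08  2.18] turn z -0.04
[508.28 161.68 294.55]
321.1659068651439 37.72257024859405
321.12381976563415 190.53118034067893
321.73663966081716 272.3015022638896
```

View pics/c3.png

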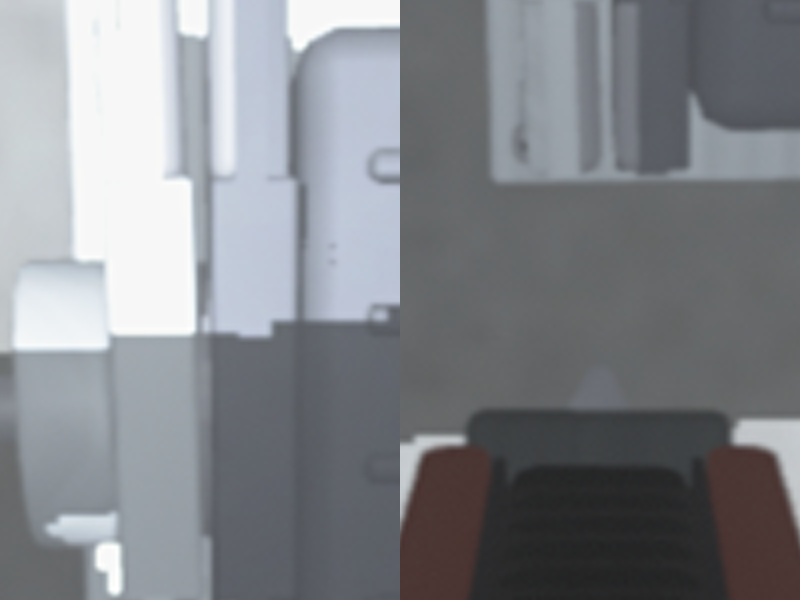

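The crop's left panel shows the left slot at x≈195 (about 180–210, clearly open). The right panel shows the right slot at x≈606 (about 600–613, nearly shut) and the wedge tip at x≈598. The fingers are centred on the same column, so the camera reads about 1 mm low in x. The right side is the less open one, so I start there.

>>> play_rows(plan="1 2.1 0.07 0 0 0 -0.45;1 2.1 0.07 0.8 0 0 0;1 0 0 0.9 0 0 0;1 0 0 0 0 0 0;1 0 0 0 0 0 0")

```text
t: 7.8
ee_pos: [510.8, 131.2, 114.4]
orientation: [2.202, 2.24, 0.0]
ft_force: [0.3, 0.3, -0.2]
width: 20.1
```

```bash
cat > s.py <<'E'
from h import *
import sys
fs=[];
for _ in range(1):
    p,M,o=pose(); print('p',p,'yaw %.2f'%np.degrees(np.arctan2(M[1,1],M[0,1])),'edge z %.2f'%(p[2]-48.1),'F',np.array(o['ft_force']),'mom',np.array(o['moment']),'w %.2f t %.2f'%(o['width'],o['t']))
E
python3 s.py
python3 - <<'E'
from h import *
im=save('wrist','w4'); print(get_obs()['ft_force'],im['eye'])
g=im['pixels'][140:290,220:420]; cv2.imwrite('pics/c4.png',cv2.resize(g[:,:,::-1],(800,600),interpolation=2))
E
```

```text
p [510.82 131.18 114.44] yaw 0.99 edge z 66.34 F [ 0.34  0.35 -0.23] mom [-0.11  0.05 -0.01] w 20.15 t 7.80
[-0.06  0.19 -1.15] [508.41 203.3  277.16]
```

View pics/c4.png

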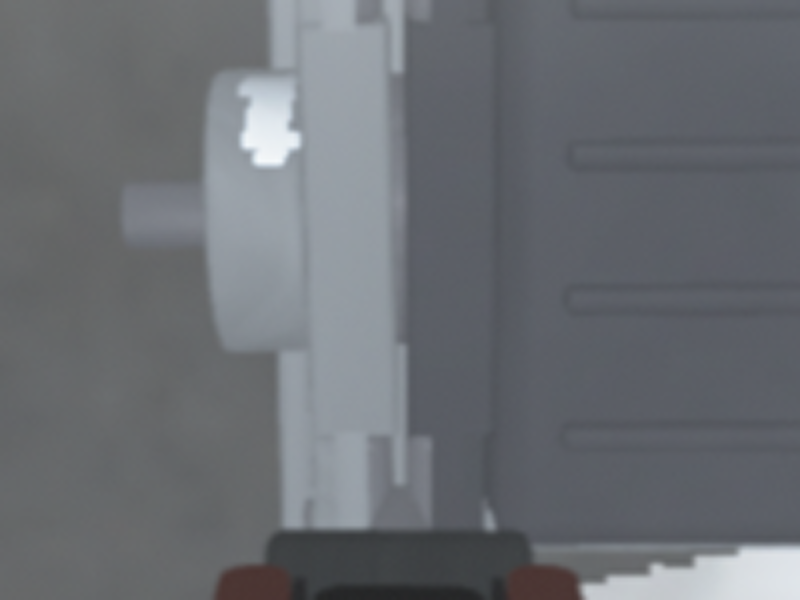

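The wedge tip at (400,487) lies right in line with the slot strip (392–407) of the right notch. Next I descend into the mouth and feel.

>>> play_rows(plan="1 0 0 0.3 0 0 0;1 0 0 0.2 0 0 0;1 0 0 0.05 0 0 0;1 0 0 0.05 0 0 0;1 0 0 0 0 0 0")

```text
t: 8.48
ee_pos: [510.6, 131.9, 108.1]
orientation: [-2.201, -2.242, 0.0]
ft_force: [0.4, -0.1, -0.0]
width: 19.7
```

```bash
python3 s.py
```

```text
p [510.62 131.91 108.12] yaw 1.04 edge z 60.02 F [ 0.38 -0.1  -0.02] mom [-0.05  0.06  0.01] w 19.71 t 8.47
```

>>> play_rows(plan="1 0 0 0.05 0 0 0;1 0 0 0.05 0 0 0;1 0 0 0.05 0 0 0;1 0 0 0 0 0 0")

```text
t: 8.98
ee_pos: [510.8, 131.9, 106.7]
orientation: [2.201, 2.241, 0.0]
ft_force: [0.9, 0.3, -0.9]
width: 19.9
```

```bash
python3 s.py
```

```text
p [510.82 131.91 106.7 ] yaw 1.04 edge z 58.60 F [ 0.89  0.35 -0.89] mom [-0.07 -0.08 -0.01] w 19.89 t 8.97
```

>>> play_rows(plan="1 0 0 0.05 0 0 0;1 0 0 0.05 0 0 0;1 0 0 0.05 0 0 0;1 0 0 0 0 0 0")

```text
t: 9.48
ee_pos: [510.9, 131.9, 105.2]
orientation: [2.201, 2.241, 0.001]
ft_force: [1.6, 0.6, -1.6]
width: 19.7
```

>>> play_rows(plan="1 0 -0.0075 0.05 0 0 0;1 0 -0.0075 0.05 0 0 0;1 0 0 0 0 0 0")

```text
t: 9.85
ee_pos: [510.9, 132.0, 104.4]
orientation: [2.201, 2.241, 0.001]
ft_force: [1.9, 0.1, 1.8]
width: 19.9
```

```bash
python3 s.py
```

```text
p [510.92 131.96 104.41] yaw 1.05 edge z 56.31 F [1.87 0.08 1.81] mom [-0.03 -0.43  0.01] w 19.86 t 9.85
```

>>> play_rows(plan="1 0 -0.0075 0.05 0 0 0;1 0 -0.0075 0.05 0 0 0;1 0 -0.0075 0.05 0 0 0")

```text
t: 10.22
ee_pos: [510.7, 132.0, 102.8]
orientation: [2.201, 2.241, 0.001]
ft_force: [3.9, 0.0, 3.7]
width: 19.7
```

```bash
python3 s.py
```

```text
p [510.68 131.95 102.84] yaw 1.04 edge z 54.74 F [3.94 0.02 3.69] mom [-0.05 -0.56  0.08] w 19.75 t 10.22
```

>>> play_rows(plan="1 0 -0.0075 0.05 0 0 0;1 0 -0.0075 0.05 0 0 0;1 0 -0.0075 0.05 0 0 0;1 0 -0.0075 0.05 0 0 0")

```text
t: 10.72
ee_pos: [510.3, 131.9, 100.7]
orientation: [2.201, 2.241, 0.001]
ft_force: [3.8, -0.2, 2.5]
width: 19.8
```

```bash
python3 s.py
```

```text
p [510.33 131.89 100.72] yaw 1.04 edge z 52.62 F [ 3.81 -0.23  2.52] mom [-0.1  -0.94  0.06] w 19.76 t 10.72
```

>>> play_rows(plan="1 0 -0.008 0.05 0 0 0;1 0 -0.008 0.05 0 0 0;1 0 -0.008 0.05 0 0 0;1 0 -0.008 0.05 0 0 0;1 0 -0.008 0.05 0 0 0")

```text
t: 11.35
ee_pos: [509.9, 131.9, 98.3]
orientation: [2.201, 2.241, 0.001]
ft_force: [4.7, -0.1, 2.2]
width: 19.6
```

```bash
python3 s.py
```

```text
p [509.88 131.9   98.25] yaw 1.04 edge z 50.15 F [ 4.74 -0.09  2.18] mom [-0.1  -1.07  0.05] w 19.57 t 11.35
```

>>> play_rows(plan="1 0 -0.007 0.05 0 0 0;1 0 -0.007 0.05 0 0 0;1 0 -0.007 0.05 0 0 0;1 0 -0.007 0.05 0 0 0;1 0 0 0 0 0 0")

```text
t: 11.98
ee_pos: [509.6, 131.9, 96.2]
orientation: [2.201, 2.241, 0.001]
ft_force: [5.7, -0.6, 2.2]
width: 19.8
```

```bash
python3 s.py
```

```text
p [509.6  131.87  96.2 ] yaw 1.04 edge z 48.10 F [ 5.66 -0.61  2.16] mom [-0.07 -1.08 -0.02] w 19.82 t 11.97
```

>>> play_rows(plan="1 0 0 -0.2 0 0 0;1 0 0 -0.5 0 0 0;1 0 0 -1 0 0 0;1 0 0 -0.5 0 0 0;1 4 0.035 0 0 0 0;1 4 0.035 0 0 0 0;1 0 0 0 0 0 0;1 0 0 0 0 0 0")

```text
t: 12.98
ee_pos: [507.5, 211.3, 117.8]
orientation: [-2.2, -2.242, 0.003]
ft_force: [-0.1, -0.5, -2.1]
width: 19.8
```

```bash
python3 s.py;python3 - <<'E'
from h import *
im=save('wrist','w5'); print(get_obs()['ft_force'],im['eye'])
g=im['pixels'][140:290,220:420]; cv2.imwrite('pics/c5.png',cv2.resize(g[:,:,::-1],(800,600),interpolation=2))
E
```

```text
p [507.48 211.3  117.84] yaw 1.08 edge z 69.74 F [-0.13 -0.46 -2.14] mom [-0.07  0.04  0.04] w 19.81 t 12.97
[-0.68 -0.85 -0.23] [505.31 283.56 280.51]
```

View pics/c5.png

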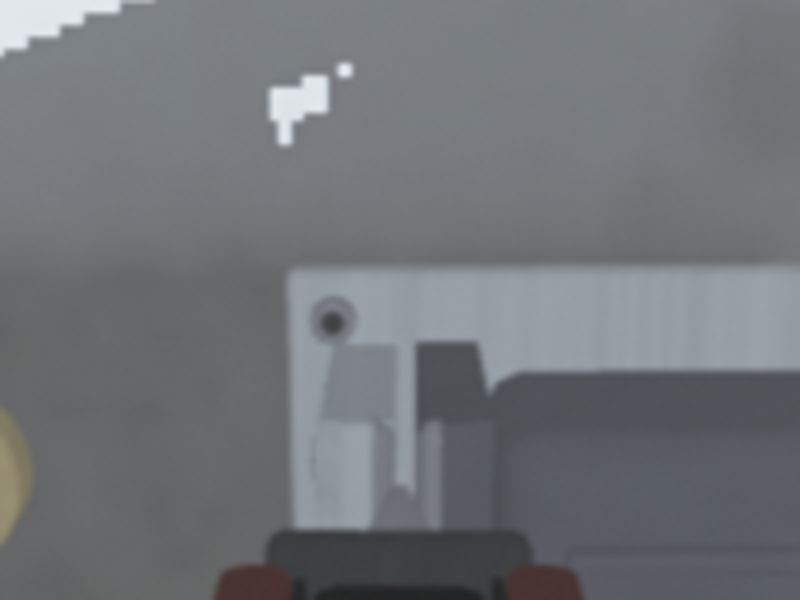

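The left slot spans 395–417 in the crop, about 2.9 mm, so roughly 0.9 mm open. Its centre is at 406 and the wedge tip is at 399, so I shift +0.8 mm and descend.

>>> play_rows(plan="1 0 0.08 0.4 0 0 0;1 0 0 0.4 0 0 0;1 0 0 0.1 0 0 0;1 0 0 0.1 0 0 0;1 0 0 0.1 0 0 0;1 0 0 0 0 0 0")

```text
t: 13.78
ee_pos: [509.3, 211.9, 107.1]
orientation: [2.201, 2.242, -0.0]
ft_force: [0.2, -0.3, -1.0]
width: 19.7
```

```bash
python3 s.py
```

```text
p [509.33 211.89 107.14] yaw 1.05 edge z 59.04 F [ 0.16 -0.35 -0.97] mom [-0.03  0.04 -0.03] w 19.71 t 13.78
```

>>> play_rows(plan="1 0 0 0 0 0 0")

```text
t: 13.9
ee_pos: [509.4, 211.9, 107.2]
orientation: [2.201, 2.242, 0.0]
ft_force: [-0.3, 0.6, -1.9]
width: 19.8
```

```bash
python3 s.py;python3 - <<'E'
from h import *
im=save('wrist','w6'); print(get_obs()['ft_force'],get_obs()['ee_pos'],im['eye'])
g=im['pixels'][200:290,280:360]; cv2.imwrite('pics/c6.png',cv2.resize(g[:,:,::-1],(480,540),interpolation=2))
E
```

```text
p [509.39 211.93 107.24] yaw 1.05 edge z 59.14 F [-0.26  0.57 -1.92] mom [-0.12  0.05  0.06] w 19.85 t 13.90
[ 0.61 -0.4  -0.18] [509.4  211.91 107.24] [506.92 284.04 269.99]
```

View pics/c6.png

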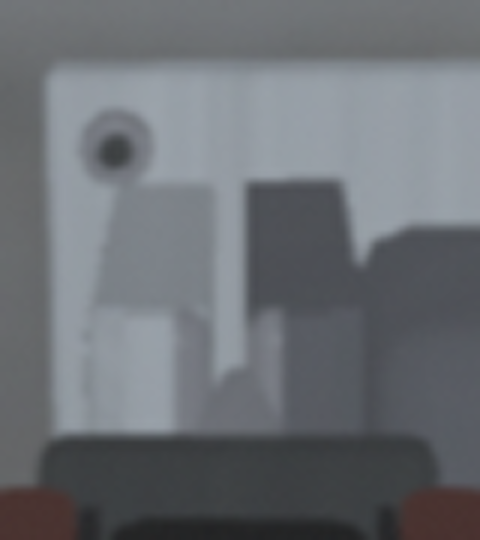

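The tip at x≈238 now sits about 0.7 mm to the housing side of the slot's centre (229). I'll shift back and go on.

>>> play_rows(plan="1 0 -0.035 0 0 0 0;1 0 -0.035 0 0 0 0;1 0 0 0.05 0 0 0;1 0 0 0.05 0 0 0;1 0 0 0.05 0 0 0;1 0 0 0 0 0 0")

```text
t: 14.7
ee_pos: [508.6, 211.9, 105.6]
orientation: [-2.201, -2.242, 0.0]
ft_force: [-0.1, 0.3, -1.1]
width: 19.9
```

```bash
python3 s.py
```

```text
p [508.64 211.87 105.63] yaw 1.04 edge z 57.53 F [-0.13  0.32 -1.08] mom [-0.03  0.03 -0.03] w 19.87 t 14.70
```

>>> play_rows(plan="1 0 0 0.05 0 0 0;1 0 0 0.05 0 0 0;1 0 0 0.05 0 0 0;1 0 0 0 0 0 0")

```text
t: 15.2
ee_pos: [508.6, 211.9, 104.1]
orientation: [-2.201, -2.242, 0.0]
ft_force: [-0.4, 0.3, -0.9]
width: 19.8
```

```bash
python3 s.py
```

```text
p [508.62 211.87 104.13] yaw 1.04 edge z 56.03 F [-0.41  0.34 -0.9 ] mom [-0.09  0.1   0.04] w 19.78 t 15.20
```

>>> play_rows(plan="1 0 0 0.05 0 0 0;1 0 0 0.05 0 0 0;1 0 -0.005 0.05 0 0 0;1 0 -0.008 0.05 0 0 0")

```text
t: 15.7
ee_pos: [508.5, 211.8, 102.2]
orientation: [2.201, 2.242, 0.0]
ft_force: [0.8, -0.9, 0.0]
width: 20.0
```

```bash
python3 s.py
```

```text
p [508.51 211.84 102.16] yaw 1.04 edge z 54.06 F [ 0.76 -0.91  0.04] mom [-0.08 -0.01 -0.02] w 19.97 t 15.70
```

>>> play_rows(plan="1 0 -0.008 0.05 0 0 0;1 0 -0.008 0.05 0 0 0;1 0 -0.008 0.05 0 0 0")

```text
t: 16.08
ee_pos: [508.4, 211.9, 100.7]
orientation: [2.201, 2.241, 0.0]
ft_force: [0.5, 0.0, -0.2]
width: 19.9
```

```bash
python3 s.py
```

```text
p [508.42 211.92 100.73] yaw 1.04 edge z 52.63 F [ 0.51  0.01 -0.22] mom [-0.08  0.03 -0.03] w 19.94 t 16.07
```

>>> play_rows(plan="1 0 -0.008 0.05 0 0 0;1 0 -0.008 0.05 0 0 0;1 0 -0.008 0.05 0 0 0")

```text
t: 16.45
ee_pos: [508.4, 212.0, 99.7]
orientation: [2.201, 2.241, 0.001]
ft_force: [-0.8, -0.4, 6.0]
width: 19.9
```

```bash
python3 s.py
```

```text
p [508.42 211.98  99.65] yaw 1.04 edge z 51.55 F [-0.84 -0.35  5.97] mom [-0.16  0.13  0.04] w 19.91 t 16.45
```

>>> play_rows(plan="1 0 -0.016 0.04 0 0 0;1 0 -0.012 0.04 0 0 0;1 0 -0.01 0.05 0 0 0;1 0 -0.01 0.05 0 0 0")

```text
t: 16.95
ee_pos: [508.1, 212.1, 97.9]
orientation: [2.201, 2.241, 0.002]
ft_force: [0.2, 0.3, 5.8]
width: 20.0
```

```bash
python3 s.py
```

```text
p [508.09 212.08  97.93] yaw 1.05 edge z 49.83 F [0.17 0.32 5.76] mom [-0.08  0.03  0.02] w 19.97 t 16.95
```

>>> play_rows(plan="1 0 -0.01 0.05 0 0 0;1 0 -0.01 0.05 0 0 0;1 0 -0.01 0.05 0 0 0;1 0 -0.01 0.05 0 0 0;1 0 -0.009 0.05 0 0 0;1 0 -0.009 0.05 0 0 0")

```text
t: 17.7
ee_pos: [507.7, 212.1, 95.0]
orientation: [2.201, 2.241, 0.002]
ft_force: [1.1, 0.9, 5.3]
width: 20.2
```

```bash
python3 s.py
```

```text
p [507.68 212.12  94.99] yaw 1.05 edge z 46.89 F [1.13 0.85 5.34] mom [-0.04  0.05  0.07] w 20.22 t 17.70
```

>>> play_rows(plan="1 0 -0.009 0.05 0 0 0;1 0 -0.009 0.05 0 0 0;1 0 -0.009 0.05 0 0 0;1 0 -0.009 0.05 0 0 0;1 0 -0.008 0.05 0 0 0;1 0 -0.008 0.05 0 0 0")

```text
t: 18.45
ee_pos: [507.2, 212.1, 92.0]
orientation: [2.2, 2.241, 0.002]
ft_force: [0.5, 0.3, 5.8]
width: 19.8
```

```bash
python3 s.py
```

```text
p [507.2  212.14  91.99] yaw 1.05 edge z 43.89 F [0.45 0.31 5.76] mom [-0.02 -0.03  0.09] w 19.78 t 18.45
```

>>> play_rows(plan="1 0 -0.008 0.05 0 0 0;1 0 -0.008 0.05 0 0 0;1 0 -0.008 0.05 0 0 0;1 0 -0.008 0.05 0 0 0;1 0 0 0 0 0 0")

```text
t: 19.08
ee_pos: [506.9, 212.2, 89.9]
orientation: [2.2, 2.241, 0.003]
ft_force: [1.0, 0.1, 4.5]
width: 19.8
```

```bash
python3 s.py
```

```text
p [506.9  212.15  89.93] yaw 1.05 edge z 41.83 F [0.95 0.15 4.51] mom [-0.01 -0.17  0.12] w 19.82 t 19.07
```

>>> play_rows(plan="1 0 0 -0.2 0 0 0;1 0 0 -0.6 0 0 0;1 0 0 -1 0 0 0;1 0 0 -1 0 0 0;1 -4 0.065 0 0 0 0;1 -4 0.065 0 0 0 0;1 0 0 0 0 0 0;1 0 0 0.1 0 0 0;1 0 0 0 0 0 0")

```text
t: 20.2
ee_pos: [508.8, 132.7, 116.4]
orientation: [-2.2, -2.242, -0.0]
ft_force: [0.5, 1.3, -0.4]
width: 19.9
```

```bash
python3 s.py
```

```text
p [508.83 132.7  116.45] yaw 1.09 edge z 68.35 F [ 0.54  1.31 -0.35] mom [-0.11  0.04  0.04] w 19.90 t 20.20
```

>>> play_rows(plan="1 -0.07 0.07 0 0 0 0;1 0 0 0.3 0 0 0;1 0 0 0.3 0 0 0;1 0 0 0 0 0 0")

```text
t: 20.7
ee_pos: [509.3, 131.2, 110.0]
orientation: [-2.201, -2.241, 0.001]
ft_force: [-0.2, -0.6, -1.5]
width: 19.7
```

```bash
python3 s.py
```

```text
p [509.3  131.16 109.95] yaw 1.04 edge z 61.85 F [-0.25 -0.58 -1.54] mom [-0.1   0.1   0.04] w 19.70 t 20.70
```

>>> play_rows(plan="1 0.04 0.03 0.2 0 0 0;1 0 0 0.2 0 0 0;1 0 0 0.2 0 0 0;1 0 0 0.1 0 0 0;1 0 0 0.1 0 0 0;1 0 0 0 0 0 0")

```text
t: 21.45
ee_pos: [509.9, 131.6, 102.3]
orientation: [-2.201, -2.242, 0.0]
ft_force: [-0.6, 0.0, -1.0]
width: 20.0
```

```bash
python3 s.py
```

```text
p [509.86 131.57 102.32] yaw 1.04 edge z 54.22 F [-0.58  0.   -1.02] mom [-0.06  0.08 -0.  ] w 19.96 t 21.45
```

>>> play_rows(plan="1 0 -0.01 0.1 0 0 0;1 0 -0.01 0.1 0 0 0;1 0 0 0.1 0 0 0;1 0 0 0.1 0 0 0;1 0 0 0.05 0 0 0;1 0 0 0 0 0 0")

```text
t: 22.2
ee_pos: [509.7, 131.6, 97.8]
orientation: [2.201, 2.242, -0.0]
ft_force: [0.0, -0.4, -1.4]
width: 19.5
```

```bash
python3 s.py
```

```text
p [509.74 131.56  97.84] yaw 1.05 edge z 49.74 F [ 0.05 -0.38 -1.35] mom [-0.06  0.05 -0.02] w 19.50 t 22.20
```

>>> play_rows(plan="1 0 -0.005 0.05 0 0 0;1 0 -0.008 0.05 0 0 0;1 0 -0.008 0.05 0 0 0;1 0 -0.008 0.05 0 0 0")

```text
t: 22.7
ee_pos: [509.8, 131.6, 96.1]
orientation: [2.201, 2.241, 0.001]
ft_force: [0.4, -0.5, 3.7]
width: 19.7
```

```bash
python3 s.py
```

```text
p [509.75 131.64  96.15] yaw 1.05 edge z 48.05 F [ 0.41 -0.52  3.74] mom [-0.12 -0.04  0.04] w 19.74 t 22.70
```

>>> play_rows(plan="1 0 -0.008 0.05 0 0 0;1 0 -0.008 0.05 0 0 0;1 0 -0.008 0.05 0 0 0")

```text
t: 23.08
ee_pos: [509.5, 131.6, 94.6]
orientation: [2.201, 2.241, 0.001]
ft_force: [1.7, -0.0, 4.8]
width: 19.6
```

```bash
python3 s.py
```

```text
p [509.52 131.63  94.59] yaw 1.04 edge z 46.49 F [ 1.72 -0.02  4.8 ] mom [-0.01 -0.08  0.02] w 19.57 t 23.07
```

>>> play_rows(plan="1 0 -0.008 0.05 0 0 0;1 0 -0.008 0.05 0 0 0;1 0 -0.008 0.05 0 0 0;1 0 -0.008 0.05 0 0 0;1 0 -0.008 0.05 0 0 0;1 0 -0.008 0.05 0 0 0")

```text
t: 23.82
ee_pos: [509.0, 131.6, 91.4]
orientation: [2.201, 2.241, 0.001]
ft_force: [2.9, -0.3, 3.3]
width: 19.6
```

```bash
python3 s.py
```

```text
p [508.99 131.58  91.42] yaw 1.04 edge z 43.32 F [ 2.86 -0.29  3.3 ] mom [-0.09 -0.51  0.08] w 19.63 t 23.82
```

>>> play_rows(plan="1 0 -0.008 0.05 0 0 0;1 0 -0.008 0.05 0 0 0;1 0 -0.008 0.05 0 0 0;1 0 -0.008 0.05 0 0 0;1 0 -0.008 0.05 0 0 0;1 0 -0.008 0.05 0 0 0")

```text
t: 24.58
ee_pos: [508.5, 131.6, 88.4]
orientation: [2.201, 2.241, 0.001]
ft_force: [4.3, -0.3, 3.9]
width: 19.5
```

```bash
python3 s.py
```

```text
p [508.48 131.57  88.43] yaw 1.04 edge z 40.33 F [ 4.3  -0.3   3.88] mom [-0.05 -0.93  0.02] w 19.53 t 24.57
```

>>> play_rows(plan="1 0 -0.006 0.05 0 0 0;1 0 -0.006 0.05 0 0 0;1 0 -0.006 0.05 0 0 0;1 0 -0.006 0.05 0 0 0;1 0 -0.006 0.05 0 0 0;1 0 -0.006 0.05 0 0 0;1 0 0 0 0 0 0")

```text
t: 25.45
ee_pos: [508.0, 131.5, 85.3]
orientation: [2.201, 2.241, 0.0]
ft_force: [4.7, 0.7, 1.4]
width: 19.9
```

```bash
python3 s.py
```

```text
p [508.03 131.53  85.35] yaw 1.04 edge z 37.25 F [4.65 0.68 1.4 ] mom [-0.08 -1.   -0.  ] w 19.87 t 25.45
```

>>> play_rows(plan="1 0 0 -0.2 0 0 0;1 0 0 -0.8 0 0 0;1 0 0 -1.2 0 0 0;1 0 0 -1.1 0 0 0;1 4 0.05 0 0 0 0;1 4 0.05 0 0 0 0;1 0 0 0 0 0 0;1 0 0 0.1 0 0 0;1 0 0 0 0 0 0")

```text
t: 26.58
ee_pos: [506.9, 210.5, 117.3]
orientation: [-2.202, -2.24, 0.002]
ft_force: [-0.5, -0.4, -2.1]
width: 19.8
```

```bash
python3 s.py
```

```text
p [506.92 210.5  117.25] yaw 0.99 edge z 69.15 F [-0.46 -0.41 -2.09] mom [-0.09  0.04 -0.03] w 19.83 t 26.57
```

>>> play_rows(plan="1 0.08 0.01 0.3 0 0 0;1 0 0 0.4 0 0 0;1 0 0 0 0 0 0")

```text
t: 26.95
ee_pos: [507.2, 212.0, 109.9]
orientation: [-2.201, -2.241, 0.001]
ft_force: [0.4, 0.1, -0.8]
width: 20.2
```

```bash
python3 s.py
```

```text
p [507.19 211.96 109.89] yaw 1.02 edge z 61.79 F [ 0.43  0.15 -0.8 ] mom [-0.07  0.04  0.  ] w 20.22 t 26.95
```

>>> play_rows(plan="1 0 0 0.3 0 0 0;1 0 0 0.3 0 0 0;1 0 0 0.3 0 0 0;1 0 0 0.2 0 0 0;1 0 0 0.2 0 0 0;1 0 0 0 0 0 0")

```text
t: 27.7
ee_pos: [507.4, 212.3, 97.2]
orientation: [-2.201, -2.242, 0.0]
ft_force: [-0.6, 1.1, -2.1]
width: 19.8
```

```bash
python3 s.py
```

```text
p [507.36 212.31  97.22] yaw 1.04 edge z 49.12 F [-0.63  1.14 -2.12] mom [-0.09  0.07 -0.  ] w 19.80 t 27.70
```

>>> play_rows(plan="1 -0.02 -0.02 0.1 0 0 0;1 0 -0.02 0.1 0 0 0;1 0 0 0.1 0 0 0;1 0 0 0.1 0 0 0;1 0 0 0.1 0 0 0;1 0 0 0.1 0 0 0;1 0 0 0.05 0 0 0;1 0 0 0 0 0 0")

```text
t: 28.7
ee_pos: [507.0, 212.1, 90.8]
orientation: [-2.201, -2.241, 0.0]
ft_force: [-0.5, 0.3, -0.4]
width: 19.8
```

```bash
python3 s.py
```

```text
p [506.97 212.08  90.79] yaw 1.04 edge z 42.69 F [-0.46  0.28 -0.4 ] mom [-0.09  0.15 -0.01] w 19.84 t 28.70
```

>>> play_rows(plan="1 0 -0.008 0.05 0 0 0;1 0 -0.008 0.05 0 0 0;1 0 -0.008 0.05 0 0 0")

```text
t: 29.08
ee_pos: [506.9, 212.2, 89.7]
orientation: [2.201, 2.241, 0.0]
ft_force: [-1.9, -0.5, 5.2]
width: 19.7
```

```bash
python3 s.py
```

```text
p [506.94 212.16  89.67] yaw 1.04 edge z 41.57 F [-1.89 -0.55  5.16] mom [-0.16  0.37  0.05] w 19.69 t 29.07
```

>>> play_rows(plan="1 0 -0.02 0.03 0 0 0;1 0 -0.018 0.05 0 0 0;1 0 -0.012 0.05 0 0 0;1 0 -0.01 0.05 0 0 0")

```text
t: 29.58
ee_pos: [506.7, 212.3, 88.1]
orientation: [2.201, 2.241, 0.002]
ft_force: [-1.7, -0.1, 6.1]
width: 20.0
```

```bash
python3 s.py
```

```text
p [506.69 212.31  88.13] yaw 1.04 edge z 40.03 F [-1.72 -0.09  6.06] mom [-0.19  0.34 -0.01] w 20.01 t 29.57
```

>>> play_rows(plan="1 0 -0.01 0.05 0 0 0;1 0 -0.01 0.05 0 0 0;1 0 -0.009 0.05 0 0 0;1 0 -0.009 0.05 0 0 0;1 0 -0.009 0.05 0 0 0;1 0 0 0 0 0 0")

```text
t: 30.32
ee_pos: [506.3, 212.4, 85.7]
orientation: [2.201, 2.241, 0.002]
ft_force: [-0.9, -0.2, 5.8]
width: 19.9
```

```bash
python3 s.py
```

```text
p [506.34 212.38  85.67] yaw 1.05 edge z 37.57 F [-0.91 -0.24  5.78] mom [-0.12  0.29  0.02] w 19.91 t 30.32
```

Both sides should now stand about 6 mm open. I'll withdraw and check with a picture on the way back to the stand.

>>> play_rows(plan="1 0 0 -0.2 0 0 0;1 0 0 -1 0 0 0;1 0 0 -1.2 0 0 0;1 0 0 -1.2 0 0 0;1 0 0 -1 0 0 0;1 -6 0.05 0 0 0 0;1 -6 0.05 0 0 0 0;1 0 0 0 0 0 0;1 0 0 0 0 0 0")

```text
t: 31.45
ee_pos: [509.2, 92.1, 131.5]
orientation: [2.202, 2.24, 0.001]
ft_force: [-0.1, -0.0, -1.6]
width: 19.9
```

Run:
```python
from h import *
plan(527,-185,160,-3.4)
im=save('wrist','w7'); print(im['eye'])
for (x,y,z) in ((509,209.8,59),(509.8,129.6,59)):
    d=att(im).T@(np.array([x,y,z])-im['eye']); print(im['fx']*d[0]/d[2]+im['cx'],im['fy']*d[1]/d[2]+im['cy'],'mm/px',d[2]/im['fx'])
g=cv2.resize(im['pixels'][20:320,220:420][:,:,::-1],(800,1200),interpolation=2)
cv2.imwrite('pics/c7.png',np.hstack([g[:600,200:600],g[600:,200:600]]))
```

```text
at [509.23  92.14 131.55] tool y yaw 0.976526960667966 tilt [ 0.  0. -1.] F [-0.11 -0.04 -1.64] w 19.886408244862988 t 31.45
shift cm [-27.74   1.31  -2.85] turn z 4.38
[506.78 164.19 294.3 ]
324.45153362689706 44.310670773659666 mm/px 0.5327512559940262
323.11882014960514 194.3545831505184 mm/px 0.5853308014426554
```

View pics/c7.png

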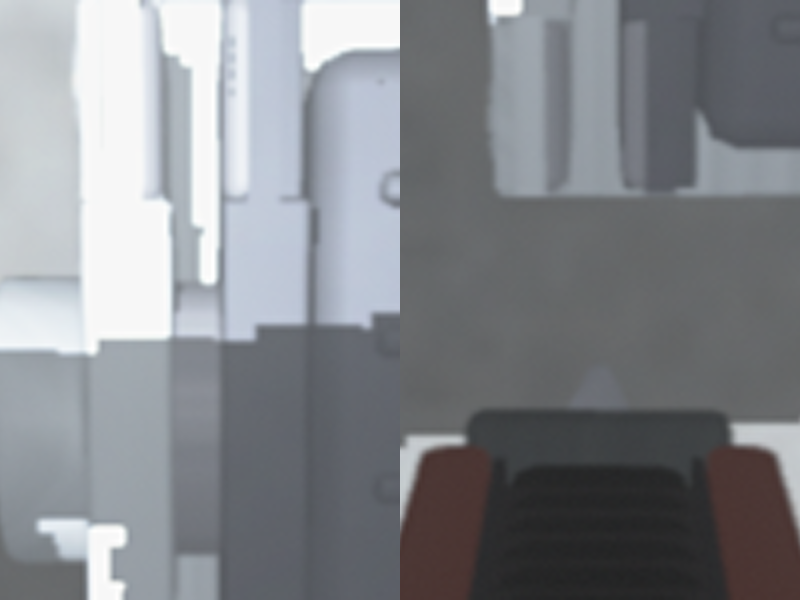

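The left slot (163–223) measures about 8.0 mm and the right one (570–622) about 7.6 mm. Minus the 2 mm base, that is about 6.0 and 5.6 mm open. The wedge goes back to its stand now.

>>> play_rows(plan="1 0 0 -4 0 0 0;1 0 0 0 0 0 4.4;1 -5.5 0.69 0 0 0 0;1 -5.5 0.69 0 0 0 0;1 -5.5 0.69 0 0 0 0;1 -5.5 0.69 0 0 0 0;1 -5.5 0.69 0 0 0 0;1 0 0 3 0 0 0;1 0 0 2.5 0 0 0;1 0 0 0 0 0 0;1 0 0 0 0 0 0")

```text
t: 32.88
ee_pos: [528.2, -183.6, 116.8]
orientation: [2.283, 2.157, 0.001]
ft_force: [0.5, -1.1, -1.0]
width: 20.2
```

Run:
```python
from h import *
plan(527.4,-185.0,100,-3.4)
```

```text
at [ 528.17 -183.64  116.8 ] tool y yaw -3.2672380920022484 tilt [ 0. -0. -1.] F [ 0.48 -1.06 -0.98] w 20.218215764941007 t 32.875
shift cm [-0.14 -0.07  1.68] turn z 0.13
```

>>> play_rows(plan="1 -0.13 -0.07 1 0 0 0.1;1 0 0 0.7 0 0 0;1 0 0 0 0 0 0;1 0 0 0 0 0 0")

```text
t: 33.38
ee_pos: [526.5, -185.7, 99.1]
orientation: [2.288, 2.153, 0.0]
ft_force: [-1.0, -0.3, -1.2]
width: 19.8
```

Run:
```python
from h import *
plan(527.4,-185.0,58,-3.4)
im=save('wrist','w8'); g=im['pixels'][140:290,220:420]; cv2.imwrite('pics/c8.png',cv2.resize(g[:,:,::-1],(800,600),interpolation=2))
```

```text
at [ 526.54 -185.7    99.13] tool y yaw -3.4642866048834695 tilt [ 0. -0. -1.] F [-1.01 -0.29 -1.2 ] w 19.794216414018756 t 33.375
shift cm [0.08 0.08 4.11] turn z -0.06
```

View pics/c8.png

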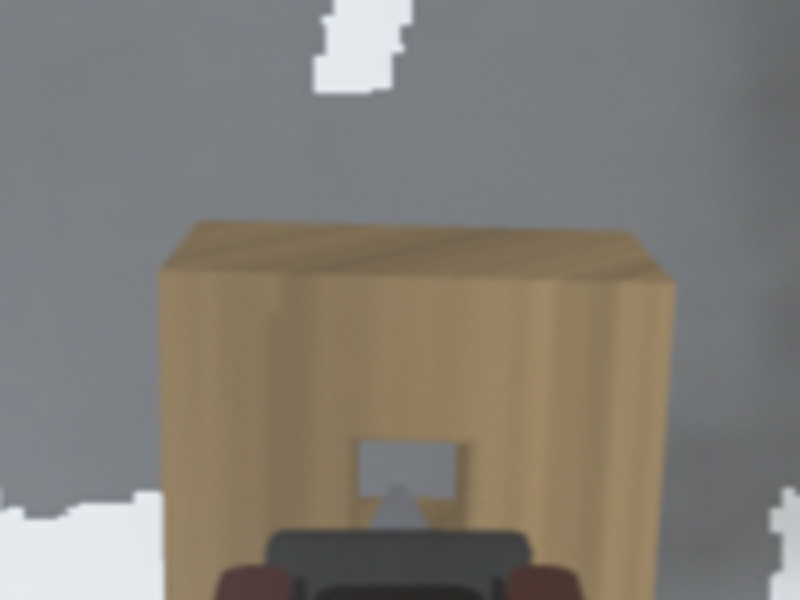

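The pocket spans 350–470 in the crop, centred at about 411, and its near edge is at row 438. The tip is at (399,487). The stand's top edge slopes about 1.5°, so I correct by +1.5 mm in x, +1.5 mm in y and 1.3° in yaw.

>>> play_rows(plan="1 0.15 0.15 0 0 0 1.3;1 0 0 0 0 0 0;1 0 0 0.4 0 0 0;1 0 0 0.4 0 0 0;1 0 0 0 0 0 0")

```text
t: 34.05
ee_pos: [527.7, -184.1, 90.5]
orientation: [-2.311, -2.127, 0.001]
ft_force: [-0.5, 0.7, -0.3]
width: 20.3
```

Run:
```python
from h import *
plan(528.1,-184.2,58,-4.8)
```

```text
at [ 527.73 -184.14   90.55] tool y yaw -4.754695108681568 tilt [-0.  0. -1.] F [-0.46  0.75 -0.31] w 20.253796663452718 t 34.05
shift cm [-0.    0.04  3.25] turn z 0.05
```

>>> play_rows(plan="1 0 0.03 0.5 0 0 0;1 0 0 0.5 0 0 0;1 0 0 0.5 0 0 0;1 0 0 0.5 0 0 0;1 0 0 0.5 0 0 0;1 0 0 0.3 0 0 0;1 0 0 0 0 0 0")

```text
t: 34.92
ee_pos: [528.3, -184.2, 62.8]
orientation: [-2.311, -2.127, 0.0]
ft_force: [0.1, 0.1, -0.7]
width: 19.8
```

```bash
python3 s.py
```

```text
p [ 528.26 -184.21   62.81] yaw -4.75 edge z 14.71 F [ 0.14  0.06 -0.72] mom [-0.05  0.07 -0.04] w 19.79 t 34.92
```

>>> play_rows(plan="1 0 0 0.2 0 0 0;1 0 0 0.1 0 0 0;1 0 0 0.1 0 0 0;1 0 0 0.05 0 0 0;1 0 0 0.05 0 0 0;1 0 0 0 0 0 0")

```text
t: 35.67
ee_pos: [528.4, -184.3, 58.1]
orientation: [2.312, 2.127, 0.0]
ft_force: [-0.4, 0.5, -0.6]
width: 20.1
```

```bash
python3 s.py
```

```text
p [ 528.42 -184.28   58.11] yaw -4.76 edge z 10.01 F [-0.36  0.49 -0.57] mom [-0.1   0.02 -0.02] w 20.12 t 35.67
```

>>> play_rows(plan="1 0 0 0.04 0 0 0;1 0 0 0.04 0 0 0;1 0 0 0 0 0 0")

```text
t: 36.05
ee_pos: [528.4, -184.3, 58.1]
orientation: [2.312, 2.127, 0.0]
ft_force: [-1.9, 1.1, 8.8]
width: 19.9
```

```bash
python3 s.py
```

```text
p [ 528.42 -184.26   58.06] yaw -4.75 edge z 9.96 F [-1.86  1.1   8.8 ] mom [ 0.05  0.55 -0.01] w 19.94 t 36.05
```

The collar is seated: 9 N upward at the same height as the grasp. I'll open and retreat.

>>> play_rows(plan="2.6 0 0 0 0 0 0;4 0 0 0 0 0 0;8.7 0 0 0 0 0 0;8.7 0 0 0 0 0 0;8.7 0 0 0 0 0 0;8.7 0 0 0 0 0 0;8.7 0 0 -1 0 0 0;8.7 0 0 -4 0 0 0;8.7 0 0 -5 0 0 0;8.7 0 0 -4 0 0 0;8.7 0 0 0 0 0 0;8.7 0 0 0 0 0 0")

```text
t: 37.55
ee_pos: [527.9, -184.1, 197.1]
orientation: [-2.312, -2.127, 0.0]
ft_force: [-0.2, -0.1, -0.2]
width: 87.0
```

Run:
```python
from h import *
print(get_obs()['ee_pos'],get_obs()['width'])
im=save('wrist','w9'); P=cloud(im); hsv=cv2.cvtColor(im['pixels'],cv2.COLOR_RGB2HSV); Z=P[...,2]
m=((Z>38)&(Z<54)&(hsv[...,1]>70)&(hsv[...,0]>8)&(hsv[...,0]<25)).astype(np.uint8)
m=cv2.morphologyEx(m,cv2.MORPH_OPEN,np.ones((3,3)))
for nm,m,h in (('stand',m,46),('handle',((Z>88)&(Z<104)).astype(np.uint8),96)):
    k,l,s,c=cv2.connectedComponentsWithStats(m)
    for i in range(1,k):
        if s[i,4]>300 and 200<c[i][0]<420 and c[i][1]<350:
            v,u=np.nonzero(l==i); q=np.array([ray(im,a,b,h)[:2] for a,b in zip(u,v)],np.float32); print(nm,c[i],s[i,4],cv2.minAreaRect(q),np.median(Z[l==i]))
g=im['pixels'][150:340,220:430]; a=cv2.resize(g[:,:,::-1],(400,360),interpolation=2)
sc=save('side','s9'); b=cv2.resize(sc['pixels'][140:400,230:400][:,:,::-1],(390,600),interpolation=2)
a=cv2.copyMakeBorder(a,0,240,0,0,0); cv2.imwrite('pics/c9.png',np.hstack([a,b]))
```

```text
[ 527.91 -184.12  197.08] 87.0333261426817
stand [319.5  225.72] 5446 ((527.0623779296875, -187.4782257080078), (69.83580780029297, 68.98458099365234), 85.20037078857422) 46.626345015829514
handle [320.12 245.88] 934 ((527.3873901367188, -185.93453979492188), (23.38817596435547, 19.516803741455078), 84.70148468017578) 96.28819440920606
```

The handle top reads 96.3 mm high, as it did at the start. It is within 2 mm of the stand's middle, and the yaws agree (84.7° and 85.2°). Handing in.

```bash
python3 -c "
from workcell import *
print(close_job())"
```

```text
the job is handed in; nothing more can be done
None
```

I pried the cover open at both notches, put the wedge back in its stand and handed the job in at about 38 s of the 72 s allowed.

- **Prying:** I worked the notches by turns: right to about 2.8 mm, left to 4.7, right to 6.1, left to 6.0. By that reckoning neither side got more than about 2 mm ahead.
- **Forces:** At the readings I took between steps, the wrist showed at most about 6 N sideways and 6 N upward in the notches. The wrist reads only the net of the two lips. My estimate is roughly 8 N on a lip at most, which I could not measure directly.
- **Final opening:** The camera gave about 6.0 mm on the left and 5.6 mm on the right. The wedge depth gave about 6.0 and 6.1 mm. The two disagree by about 0.5 mm on the right, but both are above 5 mm.
- **Wedge in the stand:** It seated with 9 N upward on the collar. After release its handle top stood 96.3 mm high, the same as at the start. It sat within 2 mm of the stand's middle with its turn within about 0.5° of the stand's.
- **Not checked:** The last look at the whole scene failed because the 12-picture limit was reached. That the loose objects are undisturbed rests on my paths staying clear of them. I have no final picture of it.

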